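# Stack the turned parts tray and put the rack shelf away

### The job

Put the blue parts tray that stands on the bench away in the rack: pull the rack's slide-out shelf out by its handle until it locks, and set the bench tray gently on top of the tray that is already on the shelf, turned end for end so that it stands level on that tray's rim lugs instead of nesting into it, and let go. Then press the release tab down and push the shelf fully home with both trays stacked on it. Keep the tray level with nothing spilled out of either one, and leave the other things on the bench where they are.

Things in the scene. Friction and masses are not known exactly. Their poses are not given: they have to be found in the camera images.
- rack: grey open-frame bench rack, 254 mm wide, 190 deep, 194 high (uprights 58 mm and more behind the panel), open in front and on top, fixed, but standing elsewhere each time. Origin: on the bench, mid width, in the plane of the shelf's front panel face when home. x points into the rack, y to the robot's left, z up. Inner width 222 mm. Shelf front panel: 252 mm wide, heights 34 to 78 mm, 4 mm thick, face at rack x = 0 when home.
- shelf (a joint): travel of the slide-out shelf along rack -x, m: 0 fully home, 0.160 locked out, 0.166 end stop. About 2 N of friction and some damping, a few N more as the latch rides up from 0.14 on; at 0.160 the latch drops and the shelf cannot go back until the release tab is pressed.
- shelf_floor (a point): centre of the shelf floor's top face (moves with the shelf): height 56 mm, 88 mm behind the panel face; the floor is 196 mm wide and reaches 169 mm behind the panel face, with a 20 mm lip at the rear.
- handle (a point): middle of the front bar of the shelf's steel bow handle (moves with the shelf): bar 10 mm thick, 100 mm long along rack y, axis 42 mm in front of the panel face, height 62 mm, so 37 mm are free between bar and panel; its legs are at rack y = -50 and +50 mm. It can be hooked or pinched from above.
- tab (a point): centre of the top face of the black release tab on the front panel near its right end (rack y = -85 mm; moves with the shelf): 30 x 30 mm, from the panel face to 30 mm in front of it, top at height 50 mm; the panel rises 28 mm above it. A finger can press it down and, still holding it down, push on the panel behind it.
- release (a joint): rocking of the release tab, rad: 0 at rest, 0.09 fully down (tab about 8 mm lower); the lock is free from 0.065 on (6 mm). Spring: about 2 N at first, 5 N fully down. Once the shelf has moved in some 15 mm the tab may come up again.
- tray_low: lower tray, loose on the shelf: tapered blue plastic parts tray, open top, 60 mm high, base 148 x 50 mm, rim 165 x 66 mm (a vertical band at heights 50 to 60, where trays are gripped across the 66 mm), walls 2.5 mm. Origin: centre of its underside; x along its length to its lip end, z up. It stands across the shelf, lip end to rack +y, centre about 85 mm behind the panel face.
- tray_low_lip (a point): tip of tray_low's thumb lip (x = 91.5, z = 60 mm in its frame): 40 mm wide, sticks out 9 mm at rim height, with a card holder below, at this one end only; it tells the ends apart.
- tray_low_lug (a point): top of one of the 4 rim lugs: small shelves 52 mm above the tray's underside (8 mm below the rim) at x = +55 and -25 mm on both long walls, each over a flute 28 mm wide at the foot. A tray facing the same way has its flutes over the lugs and nests; turned end for end its floor stands on the lugs, underside 52 mm above this tray's, with 3 to 4 mm of play all round.
- tray_top: the bench tray, to be stacked: same shape and size as tray_low, same frame (origin: centre of underside, x to its lip end). It stands on the bench right of the rack, its lip end also roughly to the left (world +y, up to 25 degrees off). With contents about 0.3 kg.
- tray_top_lip (a point): tip of the thumb lip of the bench tray, at rim height (x = +91.5, z = 60 mm in that tray's frame).
- transformer_low: small steel-and-copper transformer standing loose in the lower tray, 34 x 42 x 34 mm; origin: centre of its underside.
- capacitor_low: black capacitor can standing loose in the lower tray, 24 mm across, 34 mm high; origin: centre of its underside.
- transformer_top: the same kind of transformer, loose in the bench tray.
- capacitor_top: the same kind of capacitor, loose in the bench tray.
- solder_spool: bystander: solder spool standing on the bench, 52 mm across, 44 mm high; origin: centre of its underside.
- pliers: bystander: orange-handled pliers lying on the bench, 150 mm long, 14 mm high; origin: under their pivot.
- multimeter: bystander: hand-held multimeter lying on the bench, 186 x 88 x 46 mm; origin: centre of its underside.
- spray_can: bystander: spray can standing on the bench, 54 mm across, 170 mm high; origin: centre of its underside.
- screwdriver: bystander: orange-handled screwdriver lying on the bench, 190 mm long; origin: about its middle, on the bench.
Not all that is in view belongs to the job. What is shaped like the tray_top but green is not meant.

How it is judged:
On the way, in this order (a step that is already met when the one before it is completed fails the run):
1. the shelf is pulled out and the latch has locked it (value of joint shelf above 0.156 m and value of joint release below 0.02 rad), for 0.2 s.
2. the bench tray stands turned end for end on the lower tray's lugs, let go, with the shelf still locked out (all of step 1 and z of tray_top in the frame of tray_low between 0.048 and 0.056 m and x of tray_top in the frame of tray_low between -0.007 and 0.007 m and y of tray_top in the frame of tray_low between -0.007 and 0.007 m and x of tray_top_lip in the frame of tray_low below -0.075 m and angle between each of tray_top, tray_low's own z axis and vertical below 0.06 rad and z of tray_low in the frame of rack between 0.053 and 0.06 m and contact force between tray_top and the fingers below 0.2 N), for 0.2 s.
3. the release tab is pressed down while the shelf is out (value of joint release above 0.05 rad and value of joint shelf above 0.13 m), for 0.05 s.
At the end, for the whole second after the job is handed in: Shelf home within 6 mm, tab sprung back up; the bench tray stands turned end for end on the lower tray, undersides 48 to 56 mm apart, centred within 7 mm; both trays level within 0.06 rad and at rest, the lower one flat on the shelf floor; all four parts still in their trays (value of joint shelf below 0.006 m and value of joint release below 0.02 rad and z of tray_top in the frame of tray_low between 0.048 and 0.056 m and x of tray_top in the frame of tray_low between -0.007 and 0.007 m and y of tray_top in the frame of tray_low between -0.007 and 0.007 m and x of tray_top_lip in the frame of tray_low below -0.075 m and angle between each of tray_top, tray_low's own z axis and vertical below 0.06 rad and z of tray_low in the frame of rack between 0.053 and 0.06 m and x of transformer_low in the frame of tray_low between -0.08 and 0.08 m and y of transformer_low in the frame of tray_low between -0.03 and 0.03 m and z of transformer_low in the frame of tray_low between -0.005 and 0.04 m and x of capacitor_low in the frame of tray_low between -0.08 and 0.08 m and y of capacitor_low in the frame of tray_low between -0.03 and 0.03 m and z of capacitor_low in the frame of tray_low between -0.005 and 0.04 m and x of transformer_top in the frame of tray_top between -0.08 and 0.08 m and y of transformer_top in the frame of tray_top between -0.03 and 0.03 m and z of transformer_top in the frame of tray_top between -0.005 and 0.04 m and x of capacitor_top in the frame of tray_top between -0.08 and 0.08 m and y of capacitor_top in the frame of tray_top between -0.03 and 0.03 m and z of capacitor_top in the frame of tray_top between -0.005 and 0.04 m and linear speed of each of tray_top, tray_low below 0.02 m/s); the robot touches nothing.
It fails at once if the bench tray is tipped by more than 30 degrees (angle between tray_top's own z axis and vertical above 0.52 rad).
It fails at once if the bench tray is dropped (falls free, faster than 0.5 m/s) (linear speed of tray_top above 0.5 m/s and contact force between tray_top and the fingers below 0.05 N).
It fails at once if a bystander (spool, pliers, multimeter, spray can, screwdriver) is moved more than 30 mm (distance of any of solder_spool, pliers, multimeter, spray_can, screwdriver from where it was at the start of the episode above 0.03 m).
It also fails if it takes over 72 s, if anything falls off the work surface, if the arm or the gripper's body presses on something with over 40 N, if the wrist force passes 120 N, or if a joint passes its speed limit or range.

### The arm

A 7-joint arm with a two-finger parallel gripper is mounted at the origin on the work surface. World frame = base frame: x ahead of the robot, y to its left, z up, the work surface at z = 0. Lengths are in m, angles in rad, forces in N, time in s.
With the tool pointing down it reaches from about 0.4 to 0.9 m from the base axis. Payload 5.6 kg.
Tool frame: the origin (TCP) lies midway between the tips of the shut fingers; the grasp point (between the pads) lies 19 mm behind it; z points along the fingers, y is the line along which they close (so a half turn about z gives the same grasp; the last joint's range is limited). The gripper opens to 92 mm and grips with 3 to 60 N. Pads are 20 mm wide; open, the fingers measure 128 mm over their backs; the gripper's body (75 mm by 189 mm) begins 69 mm behind the grasp point.
Start: joints at [1.072, 0.468, -0.012, 1.603, 0.006, 1.071, -0.056], TCP at [0.286, -0.584, 0.215] pointing down, gripper open.
Joint ranges: [-2.53, 2.53], [-0.31, 2.02], [-1.57, 1.55], [0.28, 2.44], [-1.29, 4.43], [0.15, 1.84], [-2.92, 2.92]. Speed limits (rad/s): [2.57, 2.57, 3.14, 3.14, 3.14, 3.14, 3.14].

### API

Orientations are given as a 3x3 rotation matrix whose columns are the frame's x, y, z axes.
In Python, from station import env, effector, solver, viewer, workorder, search_frame, tip_of gives the robot as it stands. Calls block until the motion is done:
- env.reach(position, orientation): joint-space move of the TCP to a pose.
- env.movel(position, frame=None, rate=0.15): straight line of the TCP; frame=None keeps the orientation; rate is the mean speed in m/s.
- env.goto_joints(angles): joint-space move.
- effector.release() and effector.grasp(squeeze=None): open the fingers fully, or close them until they stop; squeeze is the grip in N (None keeps the last).
- env.pause(seconds).
- solver.inverse_kinematics(position, orientation): joint angles nearest the present ones, or None.
- env.sense(): the state.
- viewer.read_camera(name): name is "side" or "top" or "wrist"; returns (picture, depth): 480x640x3 uint8, red, green, blue; 480x640 float32, m along the optical axis (not along the pixel's ray), 0 where there is no reading.
- viewer.camera_info(name): a dict with "intrinsics" (3x3 intrinsics, pixels), "dist_coeffs" ([k1, k2, p1, p2, k3] as OpenCV has them; the pictures are not rectified), "eye" and "rotation" of the camera in the world; the wrist camera has in their place "T_tool_cam" (4x4, takes a point from camera to tool coordinates, whose origin is the TCP and whose axes are the flange's). Camera axes: x right, y up, looking along -z (the intrinsics and any distortion apply to the point x, -y, -z); pixel columns grow to the right and rows downward; lengths in m; the calibration is good to about 2 mm. A picture is of the moment at which its call begins: read the wrist's pose just before it. camera_info takes no time and is no camera call.
A pose or a line that the arm cannot do raises env.PlanningError and nothing moves.
- workorder.finish_job(): hands the job in; it is judged then, once.
Trained networks look in the newest picture that a camera, given by its name, has taken for a name from the list of things; names that differ only in an ending like _2 or _b are one class to them, and where a whole thing is asked for, a point or a joint stands for the part that bears it (a point fixed in the world has none). Each returns a list of dicts, best first, with "score" (0 to 1); they miss things now and then, are a little off and sometimes report something else, mostly with a low value. They report only what shows in the picture. A call takes as long as a camera call. They do not tell look-alikes from the thing itself.
- search_frame(camera, name): "at" ([x, y, z] in m, in world coordinates, good to about 4 mm: the middle of the surface that is visible of it).
- tip_of(camera, name): "at" ([x, y, z] in m, in world coordinates, good to about 4 mm: a listed point, or the origin of a listed thing).
The state is a dict: "t": time; "joint_positions": joint angles; "joint_velocities": joint speeds; "tau": joint torques, N m; "ee_pos": TCP position; "tcp_rot": TCP orientation; "wrist_force": force on the tool from outside, world axes, zero at the start; "moment": the same for the moment, N m; "gripper_width": finger opening in m; "grasp_force": force on a finger pad.
Only numpy, scipy, OpenCV 4.12 (cv2) and the standard library are available. Lean on these libraries where they do the work, as an engineer would, in place of code of your own. Each camera call takes 0.05 s, during which the arm holds its last target. There are 200 camera calls.

## Working session

There is one attempt and no reset: what is moved stays moved. The work goes in short steps, each a Python script; the robot and the scene stay as the last script left them, time stands still between calls to the robot, and variables do not carry over. Pictures are saved under pics/ and viewed, at most 10 in all, crops included, and the job is handed in when it is done.

```bash
ls; mkdir -p pics; python3 - <<'E'
from station import env, effector, solver, viewer, search_frame, tip_of
import cv2
for c in ["top","side"]:
    p,d=viewer.read_camera(c); cv2.imwrite(f"pics/{c}0.png",p[:,:,::-1])
    i=viewer.camera_info(c); print(c,i["eye"],i["rotation"],i["intrinsics"],i["dist_coeffs"])
    for n in ["handle","tab","shelf_floor","tray_low_lip","tray_low","tray_top","tray_top_lip","rack"]:
        print(n,[( [round(float(v),4) for v in q["at"]],round(q["score"],2)) for q in tip_of(c,n)][:3])
print(env.sense()["t"])
E
```

```text
pics
top [ 0.37944529 -0.02969926  1.28279588] [[ 8.09848286e-04  9.88665078e-01 -1.50135628e-01]
 [-9.99993435e-01  1.33091598e-03  3.37020060e-03]
 [ 3.53181755e-03  1.50131913e-01  9.88659666e-01]] [[465.9546531    0.         327.66351562]
 [  0.         465.9546531  239.83976522]
 [  0.           0.           1.        ]] [-0.11836736  0.          0.          0.          0.        ]
handle [([0.5888, 0.1224, 0.0607], 0.72)]
tab [([0.6138, 0.0374, 0.0454], 0.63)]
shelf_floor [([0.7186, 0.1275, 0.0569], 0.72)]
tray_low_lip [([0.7242, 0.2044, 0.1127], 0.58)]
tray_low [([0.7204, 0.1152, 0.0609], 0.58)]
tray_top [([0.3581, -0.1133, -0.0006], 0.62), ([0.4734, -0.3196, -0.0034], 0.58), ([0.6349, 0.1197, 0.0014], 0.3)]
tray_top_lip [([0.4376, -0.231, 0.0582], 0.78), ([0.4137, -0.1817, 0.0613], 0.72)]
rack [([0.6343, 0.1208, -0.0004], 0.89)]
side [ 0.2833615  -0.96980323  1.17085444] [[ 0.96861223  0.17011072 -0.18125312]
 [-0.24806866  0.708097   -0.66110557]
 [ 0.01588365  0.68531816  0.72807056]] [[562.1537587    0.         323.01495544]
 [  0.         562.1537587  235.75329267]
 [  0.           0.           1.        ]] [-0.00283102  0.          0.          0.          0.        ]
handle []
tab [([0.6154, 0.0357, 0.0484], 0.52), ([0.4558, -0.5526, -0.0006], 0.49)]
shelf_floor [([0.7174, 0.1208, 0.0547], 0.94)]
tray_low_lip [([0.7266, 0.2074, 0.1167], 0.67)]
tray_low [([0.7247, 0.1182, 0.0586], 0.77)]
tray_top [([0.4735, -0.3171, 0.0016], 0.84), ([0.3615, -0.1131, -0.0022], 0.62)]
tray_top_lip [([0.4376, -0.234, 0.0618], 0.83), ([0.417, -0.1839, 0.0579], 0.71)]
rack []
0.9
```

View pics/top0.png

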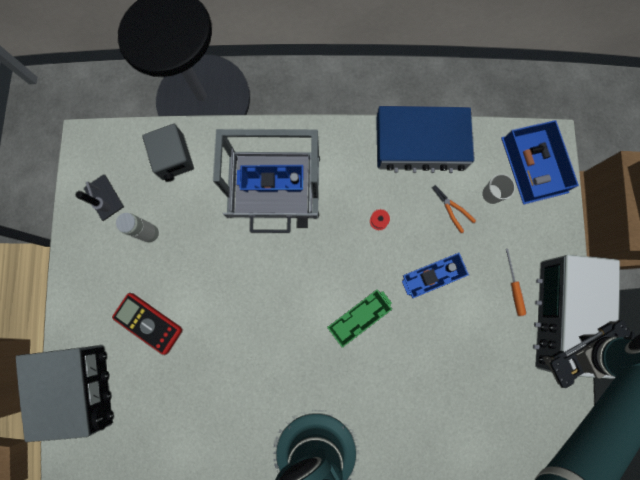

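View pics/side0.png

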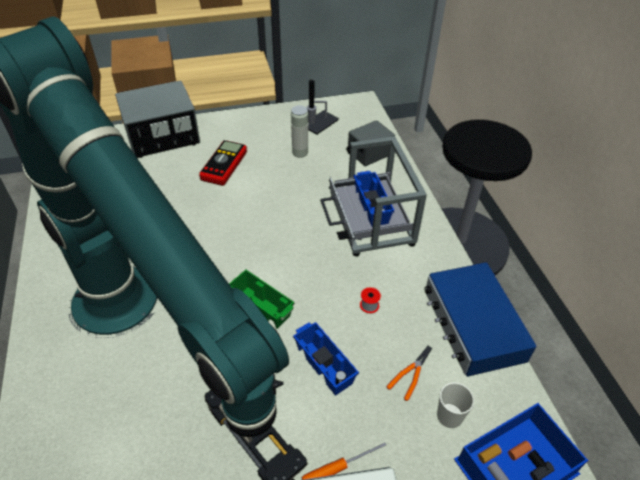

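Candidates for the bench tray in the top picture:
- Blue tray at (435,275), with its lip end to the left at (404,281).
- Green look-alike at (360,318).
- Large blue bin at (540,162).
- Blue tray already on the shelf at (270,178).

I choose (435,275), near world (0.473,-0.318), and will check it with a close wrist crop.

```bash
cat > h.py <<'E'
from station import env, effector, solver, viewer, workorder, search_frame, tip_of
import numpy as np, cv2
def down(yaw):  # tool z down, tool y at world angle yaw
    y=np.array([np.cos(yaw),np.sin(yaw),0]); z=np.array([0,0,-1.]); return np.column_stack([np.cross(y,z),y,z])
def cloud(cam):
    s=env.sense(); p,d=viewer.read_camera(cam); i=viewer.camera_info(cam)
    if cam=="wrist":
        T=np.eye(4); T[:3,:3]=s["tcp_rot"]; T[:3,3]=s["ee_pos"]; T=T@np.array(i["T_tool_cam"]); R,e=T[:3,:3],T[:3,3]
    else: R,e=np.array(i["rotation"]),np.array(i["eye"])
    v,u=np.mgrid[:480,:640]; uv=np.stack([u,v],-1).reshape(-1,1,2).astype(float)
    n=cv2.undistortPoints(uv,np.array(i["intrinsics"]),np.array(i["dist_coeffs"])).reshape(480,640,2)
    pc=np.stack([n[...,0]*d,-n[...,1]*d,-d],-1); w=pc@R.T+e; w[d==0]=np.nan
    return p,w
def blue(p):
    h=cv2.cvtColor(p,cv2.COLOR_RGB2HSV); return (h[...,0]>105)&(h[...,0]<130)&(h[...,1]>120)
def rect(P):
    (c,(a,b),t)=cv2.minAreaRect((P[:,:2]*1000).astype(np.float32)); 
    if a<b: a,b,t=b,a,t+90
    return np.array(c)/1000,a,b,t
def tray(cam,c,zr,save=None,tol=.004,rad=.13):
    """rim rectangle of a blue tray near c (lip side towards given hint)"""
    p,w=cloud(cam)
    if save: cv2.imwrite(save,p[:,:,::-1])
    m=blue(p)&(abs(w[...,2]-zr)<tol)&(np.hypot(w[...,0]-c[0],w[...,1]-c[1])<rad)
    m=cv2.morphologyEx(m.astype(np.uint8),cv2.MORPH_OPEN,np.ones((2,2)))>0
    P=w[m]; return rect(P)+(len(P),np.median(P[:,2])),P
E
python3 - <<'E'
from h import *
p,w=cloud("top")
m=(abs(w[...,2]-.19)<.01)&(abs(w[...,0]-.7)<.2)&(abs(w[...,1]-.12)<.17)
print("rack top",rect(w[m]),m.sum())
for c,z in (((.473,-.318),.06),((.722,.117),.117)): print(tray("top",c,z,tol=.008)[0])
print(np.array(viewer.camera_info("wrist")["T_tool_cam"]).round(3))
q=lambda pos,yaw: solver.inverse_kinematics(np.array(pos),down(yaw))
for n,pos,ys in (("hook",(.611,.122,.045),(90,-90)),("out",(.45,.122,.045),(90,-90)),("outhi",(.45,.122,.2),(90,-90)),("pick",(.473,-.318,.036),(22.7,-157.3)),("place",(.56,.12,.145),(0,180,-180)),("placehi",(.56,.12,.27),(0,180))):
    for y in ys:
        j=q(pos,np.radians(y)); print(n,y,None if j is None else np.round(j,2))
E
```

```text
rack top (array([0.7565343 , 0.12036815]), 254.8973846435547, 135.74942016601562, 89.72035217285156) 1445
(array([ 0.46567795, -0.31957819]), 173.0472412109375, 64.30020141601562, 110.95126533508301, 159, np.float64(nan))
(array([0.72375006, 0.12084624]), 180.8515625, 77.58413696289062, 94.43259954452515, 330, np.float64(0.11133417610848184))
[[-0.001  0.971  0.24   0.067]
 [ 1.     0.001 -0.    -0.   ]
 [-0.001  0.24  -0.971 -0.17 ]
 [ 0.     0.     0.     1.   ]]
hook 90 [ 0.34  0.83 -0.86  1.74  0.76  0.94  0.74]
hook -90 [-0.05  0.65 -0.28  1.77  0.25  0.76 -2.02]
out 90 [ 0.23  0.55 -0.68  2.12  0.57  0.66  0.73]
out -90 [ 0.03  0.48 -0.43  2.14  0.35  0.59 -2.23]
outhi 90 [ 0.58  0.38 -1.09  2.    0.4   0.99  0.87]
outhi -90 [ 0.28  0.25 -0.69  2.02  0.2   0.94 -2.09]
pick 22.7 [ 0.8   0.61 -0.34  1.9   0.31  0.68  0.67]
pick -157.3 [ 0.36  0.58  0.22  1.93 -0.2   0.65 -2.04]
place 0 [ 0.22  0.51 -0.64  1.82  0.37  0.93 -0.58]
place 180 [ 0.6   0.89 -1.33  1.8   0.93  1.24  2.14]
place -180 [ 0.6   0.89 -1.33  1.8   0.93  1.24  2.14]
placehi 0 [ 0.28  0.38 -0.7   1.7   0.26  1.16 -0.49]
placehi 180 [ 0.62  0.66 -1.31  1.68  0.66  1.33  2.33]
```

```bash
python3 - <<'E'
from h import *
env.reach(np.array([.473,-.318,.17]),down(np.radians(-157.3)))
r,P=tray("wrist",(.473,-.318),.06,"pics/w1.png"); print("top tray",r)
print("lip",tip_of("wrist","tray_top_lip"),tip_of("wrist","tray_top"))
effector.grasp(5)
env.reach(np.array([.585,.121,.24]),down(np.radians(89.72)))
p,w=cloud("wrist"); cv2.imwrite("pics/w2.png",p[:,:,::-1])
m=(abs(w[...,2]-.064)<.008)&(abs(w[...,0]-.592)<.02)&(abs(w[...,1]-.121)<.07)
P=w[m]; print("bar",rect(P),len(P),np.percentile(P[:,2],[5,50,95]))
print(tip_of("wrist","handle"))
s=env.sense(); print(s["t"],s["joint_positions"],s["wrist_force"],s["gripper_width"])
E
```

```text
top tray (array([ 0.44076428, -0.31674127]), 210.8560028076172, 69.21745300292969, 126.94391250610352, 2750, np.float64(nan))
lip [{'at': [0.4385, -0.2343, 0.0596], 'score': 0.93}, {'at': [0.4195, -0.1905, 0.0602], 'score': 0.93}] [{'at': [0.4745, -0.3203, -0.0023], 'score': 0.88}]
bar (array([0.59850079, 0.12405466]), 108.81612396240234, 26.9848690032959, 90.00711148697883) 1256 [0.06319953 0.06607832 0.067829  ]
[{'at': [0.5921, 0.1255, 0.0581], 'score': 0.86}]
6.85 [ 0.59012551  0.7617792  -1.31982616  1.65759217  0.75819981  1.33577695
  0.70737535] [-0.19896999  0.06897275  0.09259097] 0.0006586109929282322
```

View pics/w1.png

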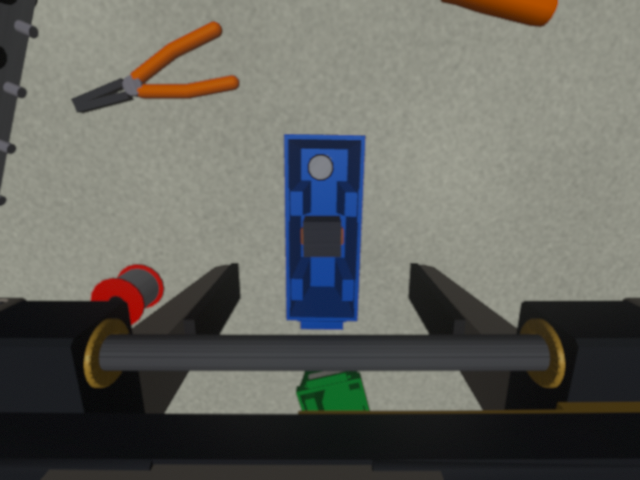

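View pics/w2.png

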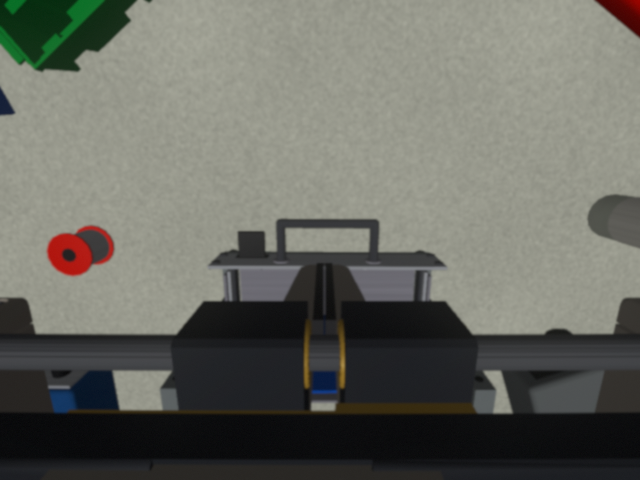

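w1 shows the chosen tray: blue, lip at (320,324) towards the green tray, can at (320,167), transformer at (322,237). w2 shows the handle bar at row 223, columns 277–378, with the tab at (252,243). Next I hook the handle and pull, and recompute the bench tray pose from the w1 outline.

```bash
cat >> h.py <<'E'
def outline(p,pos,R,zr,c,zmin=None):
    """outer contour of the blue thing near c, wrist picture, intersected with plane z=zr -> rect"""
    i=viewer.camera_info("wrist"); T=np.eye(4); T[:3,:3]=R; T[:3,3]=pos; T=T@np.array(i["T_tool_cam"])
    m=cv2.morphologyEx(blue(p).astype(np.uint8),cv2.MORPH_OPEN,np.ones((3,3)))
    best=None
    for k in cv2.findContours(m,cv2.RETR_EXTERNAL,cv2.CHAIN_APPROX_NONE)[0]:
        if len(k)<150: continue
        n=cv2.undistortPoints(k.astype(float),np.array(i["intrinsics"]),np.array(i["dist_coeffs"])).reshape(-1,2)
        r=np.column_stack([n[:,0],-n[:,1],-np.ones(len(n))])@T[:3,:3].T
        P=T[:3,3]+r*((zr-T[2,3])/r[:,2])[:,None]; q=rect(P)
        if best is None or np.hypot(*(q[0]-c))<np.hypot(*(best[0]-c)): best=q
    return best
E
python3 - <<'E'
from h import *
p=cv2.imread("pics/w1.png")[:,:,::-1].copy()
print("top tray",outline(p,np.array([.473,-.318,.17]),down(np.radians(-157.3)),.06,np.array([.47,-.318])))
Y=np.radians(89.72); u=np.array([np.cos(Y-np.pi/2),np.sin(Y-np.pi/2),0])
p0=np.array([.614,.122,.043])
env.reach(p0+[0,0,.06],down(Y)); env.movel(p0,rate=.1)
print(env.sense()["wrist_force"])
env.movel(p0-u*.161,rate=.08)
for k in range(14):
    s=env.sense(); f=s["wrist_force"]; print(k,s["ee_pos"].round(4) if hasattr(s["ee_pos"],"round") else s["ee_pos"],np.round(f,1))
    if f@u>22: break
    env.movel(p0-u*(.161+.0015*(k+1)),rate=.03)
print(env.sense()["t"])
E
```

```text
top tray (array([ 0.47205585, -0.3132851 ]), 172.110595703125, 64.73624420166016, 111.72281837463379)
[ 0.12432017 -0.62671316  0.30525241]
0 [0.4534 0.123  0.0432] [4.4 2.4 0.2]
1 [0.4515 0.1229 0.0431] [3.  2.6 2. ]
2 [0.4499 0.1228 0.043 ] [4.3 1.7 0.6]
3 [0.4484 0.1227 0.043 ] [3.2 2.  2. ]
4 [0.4455 0.1219 0.0424] [-0.3 -0.2 -0.5]
5 [0.4447 0.1223 0.0427] [ 0.7  0.2 -0.4]
6 [0.4438 0.1227 0.0429] [ 1.1  0.3 -0. ]
7 [0.4425 0.1227 0.043 ] [ 2.  -0.2 -1.3]
8 [0.4409 0.1228 0.043 ] [ 1.5 -0.2 -0.5]
9 [0.4394 0.1228 0.043 ] [ 1.1 -0.4 -0.8]
10 [0.4393 0.1228 0.0431] [ 5.5 -0.4 -3.9]
11 [0.4392 0.1228 0.0433] [ 9.8 -0.5 -5.5]
12 [0.4391 0.1228 0.0434] [12.3 -0.3 -9. ]
13 [0.4391 0.1228 0.0435] [ 15.7   0.7 -13.1]
13.875
```

```bash
python3 - <<'E'
from h import *
e=np.array(env.sense()["ee_pos"]); env.movel(e+[.008,0,0],rate=.05); env.movel(e+[.008,0,.17],rate=.2)
effector.release()
pos=np.array([.551,.120,.23]); R=down(0.); env.reach(pos,R)
s=env.sense(); p,d=viewer.read_camera("wrist"); cv2.imwrite("pics/w3.png",p[:,:,::-1])
print(outline(p,np.array(s["ee_pos"]),np.array(s["tcp_rot"]),.116,np.array([.551,.12])))
print(tip_of("wrist","tray_low"),tip_of("wrist","tray_low_lip"))
s=env.sense(); print(s["t"],np.round(s["joint_positions"],2))
E
```

```text
(array([0.55804999, 0.12319162]), 172.37353515625, 67.53356170654297, 90.04673815518618)
[{'at': [0.5561, 0.1186, 0.0567], 'score': 0.83}] [{'at': [0.5574, 0.2091, 0.119], 'score': 0.88}, {'at': [0.5343, 0.1721, 0.107], 'score': 0.23}]
17.9917 [ 0.47  0.5  -0.98  1.76  0.46  1.13 -0.66]
```

View pics/w3.png

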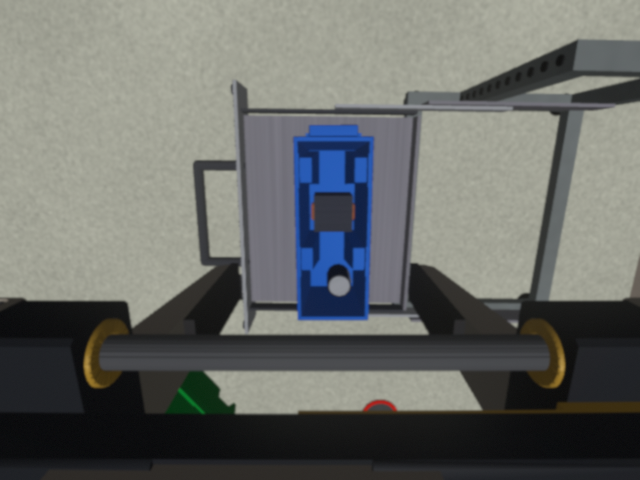

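w3 shows the shelf pulled out. The lower tray has its lip at (333,130), its centre near (334,228), and both parts in it. Picking up the bench tray now.

```bash
python3 - <<'E'
from h import *
g=np.array([.4737,-.3175,.036]); R=down(np.radians(-158.28))
env.reach(g+[0,0,.12],R); env.movel(g,rate=.12)
effector.grasp(20); s=env.sense(); print(s["gripper_width"],s["grasp_force"],s["wrist_force"])
env.movel(g+[0,0,.05],rate=.06); env.movel(g+[0,0,.2],rate=.12)
s=env.sense(); p,d=viewer.read_camera("wrist"); cv2.imwrite("pics/w4.png",p[:,:,::-1])
e=np.array(s["ee_pos"]); r=outline(p,e,np.array(s["tcp_rot"]),e[2]+.024,e[:2]); print(r)
print("in tool",np.array(s["tcp_rot"]).T@np.r_[r[0]-e[:2],0],r[3]-111.72)
a=e.copy(); b=np.array([.558,.1187,.236])
try:
    for k in (1,2,3):
        env.movel(a+(b-a)*k/3,down(np.radians(-158.28+158.33*k/3)),rate=.1)
except env.PlanningError as x: print("plan",k,x)
s=env.sense(); print(s["t"],s["ee_pos"],s["wrist_force"],s["gripper_width"],np.round(s["joint_positions"],2))
E
```

```text
0.06550656375669633 20.00037968158722 [-5.65023532e-01 -2.23567043e-03  2.81977226e+00]
(array([ 0.48464484, -0.34629211]), 100.80087280273438, 67.0335922241211, 111.66048622131348)
in tool [ 3.12049032e-02  1.49755097e-04 -4.18500176e-05] -0.0595137786865223
28.6333 [0.55802806 0.11808743 0.23595779] [-0.351963   -0.54053494 -3.12311537] 0.06569573876600836 [ 0.47  0.51 -0.99  1.73  0.46  1.15 -0.66]
```

View pics/w4.png

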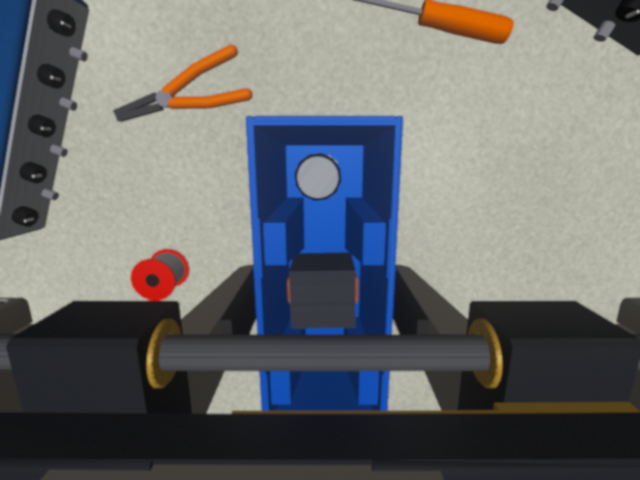

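w4 shows the tray held level and square, with both parts in it and its rear rim edge at row 118. Lowering in small steps with a force check.

```bash
python3 - <<'E'
from h import *
b=np.array([.558,.1187,0]); f0=np.array(env.sense()["wrist_force"])
env.movel(b+[0,0,.158],rate=.08)
for z in np.arange(.155,.1385,-.0015):
    env.movel(b+[0,0,z],rate=.03); s=env.sense(); f=np.array(s["wrist_force"])-f0; print(round(float(z),4),s["ee_pos"][2].round(4),f.round(1))
    if f[2]>2: break
print(s["t"])
E
```

```text
0.155 0.1551 [-0.8  0.8  2.5]
30.0083
```

```bash
python3 - <<'E'
from h import *
for k in range(3):
    env.pause(.15); s=env.sense(); print(s["ee_pos"].round(4),np.round(s["wrist_force"],2),np.round(s["moment"],2))
p,d=viewer.read_camera("wrist"); cv2.imwrite("pics/w5.png",p[:,:,::-1])
p,d=viewer.read_camera("side"); cv2.imwrite("pics/s5.png",cv2.resize(p[120:300,260:480,::-1],None,fx=3,fy=3,interpolation=cv2.INTER_CUBIC))
E
```

```text
[0.5581 0.1187 0.1551] [ 0.17  0.19 -2.02] [-0.02 -0.1   0.  ]
[0.5581 0.1187 0.1551] [ 0.66  0.65 -3.03] [-0.04 -0.01  0.01]
[0.558  0.1187 0.155 ] [-1.45  0.03 -2.74] [-0.03 -0.08 -0.  ]
```

View pics/w5.png

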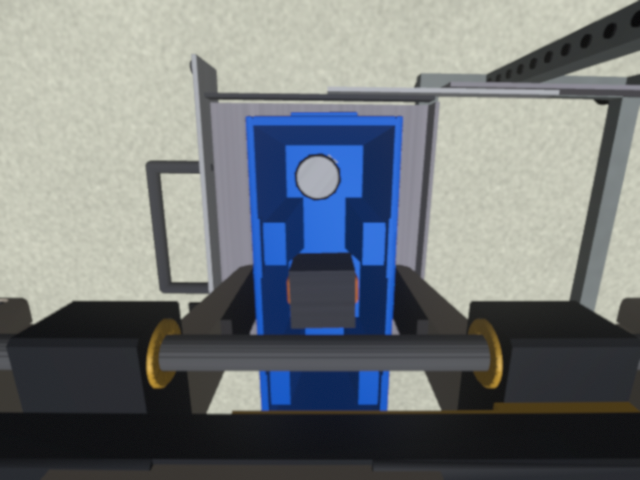

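View pics/s5.png

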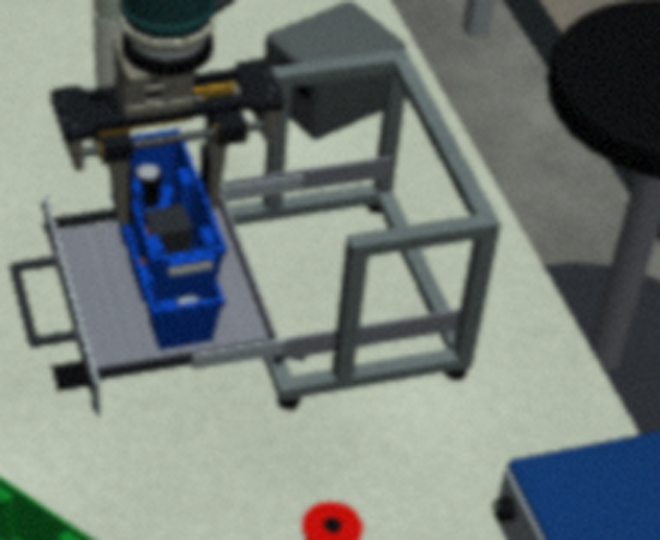

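The force was only noise: at rest the reading equals the weight. The pictures show the held tray above the lower one with the lip end to the right. In w5 the lower tray's lip shows at (323,115), just behind the held rim. Continuing down with settled readings.

```bash
python3 - <<'E'
from h import *
b=np.array([.558,.1187,0]); 
for z in np.arange(.153,.1385,-.0015):
    env.movel(b+[0,0,z],rate=.03); F=[]
    for k in range(4): env.pause(.04); s=env.sense(); F.append(s["wrist_force"])
    f=np.mean(F,0); print(round(float(z),4),s["ee_pos"].round(4),f.round(1),np.round(s["moment"],2))
    if f[2]>0.3: break
print(s["t"])
E
```

```text
0.153 [0.558  0.1187 0.153 ] [-0.4 -0.2 -2.5] [-0.04 -0.06 -0.02]
0.1515 [0.558  0.1187 0.1515] [ 0.2  0.6 -2. ] [-0.06 -0.08  0.03]
0.15 [0.558  0.1187 0.15  ] [ 0.2 -0.4 -2.3] [-0.   -0.03  0.01]
0.1485 [0.558  0.1187 0.1485] [ 0.5 -0.3 -2.3] [-0.06 -0.07  0.  ]
0.147 [0.558  0.1187 0.147 ] [-0.1 -0.1 -2.5] [-0.08 -0.11  0.01]
0.1455 [0.558  0.1187 0.1455] [ 0.1  0.3 -2.5] [-0.09 -0.05 -0.03]
0.144 [0.5583 0.1188 0.1444] [ 0.2 -0.4  3.2] [-0.12  0.13 -0.  ]
33.475
```

Contact came exactly at lug height. Releasing, lifting and checking.

```bash
python3 - <<'E'
from h import *
effector.release(); env.pause(.2); env.movel(np.array([.558,.1187,.28]),rate=.15)
s=env.sense(); p,w=cloud("wrist"); cv2.imwrite("pics/w6.png",p[:,:,::-1])
r=outline(p,np.array(s["ee_pos"]),np.array(s["tcp_rot"]),.168,np.array([.558,.118])); print(r)
P=w[blue(p)&(abs(w[...,2]-.168)<.006)&(np.hypot(w[...,0]-.558,w[...,1]-.118)<.1)]
A=np.c_[P[:,:2]-[.558,.118],np.ones(len(P))]; print("rim plane",np.linalg.lstsq(A,P[:,2],rcond=None)[0],len(P))
print("tab",tip_of("wrist","tab"),tip_of("wrist","handle"))
print(tip_of("top","tab"))
s=env.sense(); print(s["t"])
Y=np.radians(89.72)
for x in (.45,.60,.62): print(solver.inverse_kinematics(np.array([x,.036,.043]),down(Y)),)
E
```

```text
(array([0.55804559, 0.11704504]), 177.39308166503906, 66.79937744140625, 89.99757385253906)
rim plane [0.0011965  0.00166505 0.16738792] 3137
tab [{'at': [0.4565, 0.0395, 0.0538], 'score': 0.46}] [{'at': [0.427, 0.1259, 0.0568], 'score': 0.56}]
[{'at': [0.6167, 0.0377, 0.047], 'score': 0.67}]
35.4917
[ 0.72506678  0.76404208 -1.11252597  2.14357168  0.95296194  0.86512309
  0.57979445]
[ 0.61744562  0.94552394 -1.08352256  1.78836985  0.9713383   1.05062292
  0.71944801]
[ 0.60070594  0.96824766 -1.08066866  1.73743364  0.9733633   1.07416045
  0.74012874]
```

View pics/w6.png

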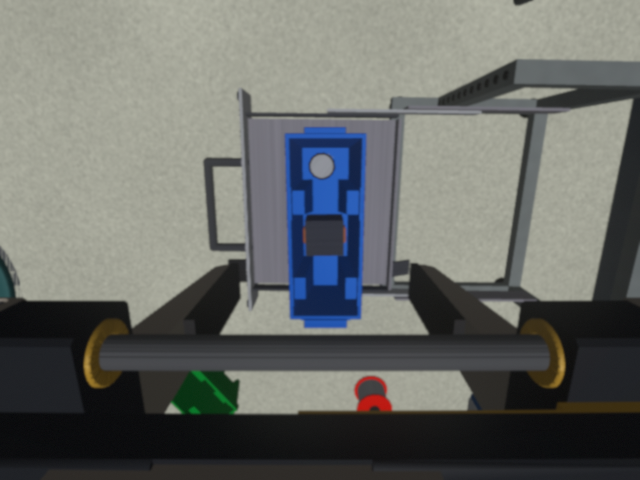

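w6 shows the tray standing level on the lugs: rim at 0.167, turned, with its own lip at (325,322) and the lower tray's lip at (325,131). Now the tab.

```bash
python3 - <<'E'
from h import *
Y=np.radians(89.72); R=down(Y)
effector.grasp(5)
t=np.array([.455,.037,0]); env.reach(t+[0,0,.28],R); env.movel(t+[0,0,.07],rate=.15); env.movel(t+[0,0,.054],rate=.05)
for z in np.arange(.052,.037,-.0015):
    env.movel(t+[0,0,z],rate=.03); F=[]
    for k in range(3): env.pause(.04); s=env.sense(); F.append(s["wrist_force"])
    f=np.mean(F,0); print(round(float(z),4),s["ee_pos"].round(4),f.round(1))
    if f[2]>8: break
print(s["t"])
E
```

```text
0.052 [0.4551 0.037  0.0521] [ 0.4 -0.1 -0.3]
0.0505 [0.4551 0.037  0.0505] [0.3 0.1 0.1]
0.049 [0.455  0.037  0.0491] [-0.6 -0.4  2.9]
0.0475 [0.455  0.037  0.0475] [-0.7  0.   3.6]
0.046 [0.455 0.037 0.046] [-0.8 -0.6  4.7]
0.0445 [0.455  0.037  0.0446] [-1.3 -0.8  5.2]
0.043 [0.4552 0.037  0.0432] [-1.5 -1.   7.2]
0.0415 [0.4565 0.0371 0.0427] [-1.4 -1.7 15.7]
43.225
```

```bash
python3 - <<'E'
from h import *
u=np.array([np.cos(np.radians(-.28)),np.sin(np.radians(-.28)),0]); t=np.array([.455,.037,.0422])
for d in (.006,.012,.018,.026,.035,.14,.155,.160):
    env.movel(t+u*d,rate=.05); F=[]
    for k in range(3): env.pause(.03); s=env.sense(); F.append(s["wrist_force"])
    f=np.mean(F,0); print(d,s["ee_pos"].round(4),f.round(1))
    if -f[0]>22: print("stop"); break
else:
    for d in np.arange(.162,.182,.002):
        env.movel(t+u*d,rate=.04); F=[]
        for k in range(3): env.pause(.03); s=env.sense(); F.append(s["wrist_force"])
        f=np.mean(F,0); print(round(d,3),s["ee_pos"].round(4),f.round(1))
        if -f[0]>14: break
print(s["t"])
E
```

```text
0.006 [0.4628 0.037  0.0431] [ 0.7 -0.3  8.5]
0.012 [0.4689 0.0369 0.0431] [ 0.9 -1.5  9.3]
0.018 [0.4749 0.0369 0.0431] [ 0.9 -1.   8.5]
0.026 [0.4831 0.0368 0.0431] [ 1.8 -0.9  8.7]
0.035 [0.4922 0.0367 0.0431] [ 1.  -1.8  8.1]
0.14 [0.5958 0.0356 0.0431] [-1.5 -2.5  9.2]
0.155 [0.6122 0.0354 0.0433] [ 1.8 -2.3  6.8]
0.16 [0.6168 0.0354 0.0432] [ 0.4 -2.1  7.5]
0.162 [0.6182 0.0354 0.0432] [-0.9 -2.4  8.9]
0.164 [0.62   0.0354 0.0431] [-0.5 -1.9  8.8]
0.166 [0.6211 0.0354 0.0431] [-3.5 -2.8 10.5]
0.168 [0.6213 0.0354 0.043 ] [-8.1 -3.3 13.7]
0.17 [0.6213 0.0354 0.0429] [-13.5  -4.2  18. ]
0.172 [0.6213 0.0353 0.0428] [-19.5  -5.   22. ]
50.5167
```

Hard stop at the expected home position. Backing off and checking.

```bash
python3 - <<'E'
from h import *
e=np.array(env.sense()["ee_pos"]); env.movel(e+[-.004,0,.003],rate=.04); env.movel(e+[-.006,0,.06],rate=.1); env.movel(e+[-.09,0,.25],rate=.2)
env.reach(np.array([.5,-.2,.3]),down(np.radians(90)))
p,w=cloud("top"); cv2.imwrite("pics/t7.png",cv2.resize(p[100:260,180:360,::-1],None,fx=3.5,fy=3.5,interpolation=cv2.INTER_CUBIC))
P=w[blue(p)&(abs(w[...,2]-.168)<.012)&(np.hypot(w[...,0]-.72,w[...,1]-.118)<.12)]
A=np.c_[P[:,:2]-[.72,.118],np.ones(len(P))]; print("rim",np.linalg.lstsq(A,P[:,2],rcond=None)[0],rect(P),len(P))
for n in ("handle","tab","shelf_floor"): print(n,tip_of("top",n)[:1])
s=env.sense(); print(s["t"],s["wrist_force"])
E
```

```text
rim [-0.00817341 -0.00722092  0.16354534] (array([0.71874286, 0.1111674 ]), 171.9235382080078, 68.66546630859375, 90.43644866347313) 624
handle [{'at': [0.5853, 0.1241, 0.0605], 'score': 0.65}]
tab [{'at': [0.6124, 0.041, 0.0468], 'score': 0.55}]
shelf_floor [{'at': [0.717, 0.1234, 0.0562], 'score': 0.57}]
53.975 [-0.09649975 -0.45459035 -0.07999187]
```

View pics/t7.png

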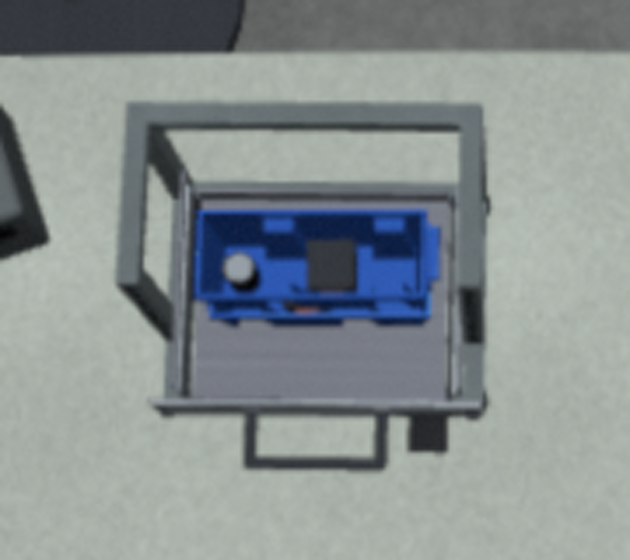

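```bash
python3 - <<'E'
from h import *
a=cv2.imread("pics/top0.png",0); p,_=viewer.read_camera("top"); b=cv2.cvtColor(p,cv2.COLOR_RGB2GRAY)
sl=(slice(205,240),slice(215,325))
print(cv2.phaseCorrelate(a[sl].astype(float),b[sl].astype(float)),abs(a[sl].astype(int)-b[sl]).mean())
T=a[218:236,245:310]; r=cv2.matchTemplate(b[205:245,235:320],T,cv2.TM_CCOEFF_NORMED); print(cv2.minMaxLoc(r),"expect (10,13)")
E
```

```text
((-0.04543595246338583, 0.9651166303259409), 0.8934461320695773) 18.08077922077922
(-0.2110981047153473, 0.9953135848045349, (15, 3), (10, 14)) expect (10,13)
```

The shelf sits about 1 px (roughly 2.5 mm) out from its starting picture, within the 6 mm tolerance. The stack is level and all the parts I can see are in place. Handing in.

```bash
python3 -c "
from station import workorder
print(workorder.finish_job())"
```

```text
the job is handed in; nothing more can be done
None
```

I handed the job in at about 54 s of the 72 s allowed; no verdict was returned: the bench tray stands level and turned end for end on the lower tray, and the shelf is pushed in to about 2.5 mm from fully home (limit 6 mm).

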